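Take a material reading of a pipe-wall strip on the tilting analyser head

ROBOT

A 6-joint arm with a two-finger parallel gripper is mounted at the origin on the work surface. World frame = base frame: x ahead of the robot, y to its left, z up, the work surface at z = 0. Lengths are in mm, angles in degrees, forces in N, time in s.
With the tool pointing down it reaches from about 350 to 875 mm from the base axis. Payload 15.5 kg.
Tool frame: the origin (TCP) lies at the very end of the fingers, on their centre line; the grasp point (between the pads) lies 19 mm behind it; x points along the fingers, z is the direction in which the jaws open and shut, and the axes are right-handed (so a half turn about x gives the same grasp; the last joint's range is limited). The gripper opens to 85 mm and grips with 20 to 120 N. Pads are 22 mm wide; open, the fingers measure 114 mm over their backs; the gripper's body (76 mm by 85 mm) begins 54 mm behind the grasp point. The pads swing forward as they close: fully open they stand 13 mm farther back than shut.
Start: joints at [68.383, 28.281, 77.091, -0, 74.628, -5.472], TCP at [173.798, 600.35, 231.277] pointing down, gripper open.
Joint ranges: [-166.48, 166.48], [-47.26, 123.95], [12.59, 153.08], [-70.14, 250.14], [6.76, 159.57], [-176.63, 176.63]. Speed limits (degrees/s): [108.29, 108.29, 147.25, 172.46, 172.46, 172.46].

INTERFACE

Orientations are given as a 3x3 rotation matrix whose columns are the frame's x, y, z axes.
In Python, from workcell import observe, capture, calibration, finish_job gives the robot as it stands.
- The arm moves only by the shell command python3 -m jog 'ROWS' [OPENING] [FORCE]. ROWS is JSON, one flat list of numbers, 4 for each row, row after row: the shift along the world's x, y, z in m, then the turn about the world's z in rad. In form: [tx, ty, tz, spin, tx, ty, tz, spin, ...]. A call has 1 to 12 rows; each row is the pose to reach, as a shift and turn from the pose commanded when the call began; what a row does not reach only later rows make up. A row lasts 1/12 s, in which the tool goes at most 41.7 mm and 7.16 degrees, less where a joint would pass 70% of its speed; a pose out of reach is approached as far as the arm can. A call with a gripper value outside its range is refused whole. OPENING is the closure, from -1 (fully open) to 1 (shut), set as the call begins (- or left out, the last holds). The fingers move at their own pace and stop on an object; FORCE is the grip in N (left out, the last holds). Time passes only in rows, so rows that repeat a pose let the fingers close. It gives the time, the measured TCP pose, the force and the opening at its end, in the units of the state.
- observe(): the state, without advancing time (a new reading comes with each control period).
- capture(name): name is "side" or "top"; returns (picture, depth): 420x560x3 uint8, red, green, blue; 420x560 float32, mm along the optical axis (not along the pixel's ray), 0 where there is no reading.
- calibration(name): a dict with "fx", "fy", "cx", "cy" (pixels), "rvec" (rotation vector, rad) and "tvec" (3), from world to camera coordinates, as OpenCV has them. Camera axes: x right, y down, z forward; pixel columns grow to the right and rows downward; lengths in mm; the calibration is good to about 2 mm. A picture is of the moment at which its call begins. calibration takes no time and is no camera call.
- finish_job(): hands the job in, once; it reports no verdict.
The state is a dict: "clock": time; "q": joint angles; "qd": joint speeds; "joint_efforts": joint torques, N m; "eef_pos": TCP position; "tool_rot": TCP orientation; "force": force on the tool from outside, world axes, zero at the start; "wrist_torque": the same for the moment, N m; "grip_width": finger opening in mm.
Only numpy, scipy, OpenCV 4.12 (cv2) and the standard library are available. Lean on these libraries where they do the work, as an engineer would, in place of code of your own. Each camera call takes 0.05 s, during which the arm holds its last target.

TASK

The white reference reading is done: set the reference puck, white face up, into the open drawer of the plastics analyser and slide the drawer fully shut. Then pick up the long black test strip and take its reading: tilt it to the slope at which the measuring head happens to be set, lay one of its broad faces flush on the square contact plate with the window well covered by the middle of the strip, and press gently until the sprung plate gives a little. Finish while still gripping the strip and holding it there, flush, pressed and still; do not drop the reference, do not push the head out of its tilt, and leave the other things on the table where they are.

Things in the scene. Friction and masses are not known exactly. Their poses are not given: they have to be found in the camera images.
- reference: white reference standard: a ribbed aluminium puck, 44 mm in diameter, 24 mm high, about 90 g, white ceramic disc in its top face; stands on the table white side up, to the left or the right of the analyser. Origin at the centre of its underside, z up.
- strip: the test strip cut from a pipe wall: a plain black polyethylene bar 110 mm long (its x axis) by 50 mm wide (y) by 15 mm thick (z), about 80 g, lying flat on the table on the other side of the analyser from the reference. Origin at the centre of its underside. Either broad face may be read.
- analyser: plastics analyser fixed to the table: grey housing 220 mm deep (x), 320 wide (y), 75 high. Origin on the table under its middle; x from its front (facing the robot) to its back, y to its left. Drawer in the left half (y = +78); tilting head on the right half (y = -80) in a fork, hinge line at x = -40, 128 mm above the table. Black display pod, 165 mm high, at the back of the left half (x over 35).
- drawer (a joint): how far the drawer is pulled out, m: 0 shut, 0.125 most; starts 0.095 to 0.112. It slides stiffly (about 1.5 N) and straight along the analyser's x axis; pushing it towards +x shuts it.
- drawer_pull (a point): middle of the outer edge of the drawer's dark steel pull lip, 59 mm above the table; moves with the drawer; axes as the analyser's. Lip 100 mm wide (y), 7 high, 10 out from the drawer front, which is 152 mm wide, 8 thick and reaches from 12.5 to 65.5 mm above the table. Drawer shut: this edge is 18 mm in front of the housing's front.
- drawer_floor (a point): point on the drawer's inner floor, 18.5 mm above the table, on its centre line, 65 mm behind the lip's outer edge; moves with the drawer; axes as the analyser's. Inside: 138 mm wide, from 47 mm in front of this point to 101 behind it; side walls 26 mm above the floor, front 47. Reachable from above only in front of the housing (x under -110 mm of the analyser); roof's underside 67 mm up.
- nose_face (a point): centre of the outer face of the head's contact plate: a bare aluminium square, 36 by 36 mm, dark 19 mm window in its middle. z points straight out of the face (up and to the front), x up the slope, y level to the left. 55 mm from the hinge line; slope 12 to 30 degrees. It stands 21 mm proud of a 52 mm square bezel on the head (80 by 76 mm). A friction hinge keeps the tilt in gentle pressing.
- nose (a joint): how far the sprung contact plate is pushed in, m: 0 free, 0.006 at the stop. It starts to move at about 2.5 N and takes 5.5 N at the stop.
- head_rim (a point): middle of the lower front edge of the head's grey housing; it shows whether the head has been turned.
- square: bystander: a square black plate 60 by 60 by 15 mm, shorter than the strip. Origin under its centre.
- offcut: bystander: a standing black pipe ring, 63 mm in diameter, 45 mm high. Origin under its centre.
- coupler: bystander: a standing black pipe coupler, 84 mm in diameter, 100 mm high, with two terminals on its side. Origin under its centre.
- marker: bystander: a marker pen, 115 mm long, 12 mm thick. Origin under its middle.
- scanner: bystander: a black hand scanner, 145 mm long, 62 mm wide, 32 mm high. Origin under it.
- scraper: bystander: a hand scraper, 210 mm long, 50 mm wide at the blade, 22 mm high. Origin under it.
Things that resemble listed ones, but are neither listed nor needed, are in the scene too. Leave any green or orange look-alike of the strip alone.

How it is judged:
By the outcome, as a careful person would: the job done as asked, in the order asked, and still so for the second after the job is handed in, while the arm keeps its last pose, push and grip.
It also fails if it takes over 72 s, if anything falls off the work surface, if the arm or the gripper's body presses on something with over 40 N, if the wrist force passes 120 N, or if a joint passes its speed limit or range.

## Working session

There is one attempt and no reset: what is moved stays moved. The work goes in short steps, Python scripts to look and compute and a shell command to move; the robot and the scene stay as the last step left them, time stands still between calls to the robot, and variables do not carry over. Pictures are saved under pics/ and viewed, and the job is handed in when it is done.

```bash
mkdir -p pics; ls; cat > h.py <<'E'
import numpy as np, cv2
from workcell import observe, capture, calibration
def cal(n):
    c=calibration(n); R=cv2.Rodrigues(np.array(c['rvec'],float))[0]; t=np.array(c['tvec'],float).ravel()
    return c,R,t
def pts(n,depth):
    c,R,t=cal(n); v,u=np.indices(depth.shape)
    P=np.stack([(u-c['cx'])/c['fx']*depth,(v-c['cy'])/c['fy']*depth,depth],-1)
    return (P-t)@R   # world
def ray(n,u,v,z):
    c,R,t=cal(n); d=R.T@np.array([(u-c['cx'])/c['fx'],(v-c['cy'])/c['fy'],1]); o=-R.T@t
    return o+d*(z-o[2])/d[2]
def proj(n,p):
    c,R,t=cal(n); q=R@np.array(p,float)+t
    return c['fx']*q[0]/q[2]+c['cx'],c['fy']*q[1]/q[2]+c['cy']
def snap(n,tag):
    im,d=capture(n); cv2.imwrite(f'pics/{tag}.png',im[:,:,::-1]); np.savez(f'pics/{tag}.npz',im=im,d=d); return im,d
E
python3 - <<'E'
from h import *
for n in('top','side'):
    snap(n,n+'0'); c,R,t=cal(n); print(n,c['fx'],-R.T@t,R[2])
s=observe(); print(s['clock'],s['force'],s['grip_width'],np.round(s['tool_rot'],3))
E
```

```text
pics
top 498.75984188151534 [ 357.3260157    22.8414145  1657.46475564] [ 0.09806579  0.00569136 -0.99516366]
side 433.8445759488846 [  349.44907232 -1085.60613119   776.51690884] [ 0.1130507   0.84798382 -0.51782524]
0.1 [ 0.44431748 -0.20100676 -0.46866032] 85.72831165009055 [[-0.    -0.961  0.278]
 [-0.001  0.278  0.961]
 [-1.     0.    -0.001]]
```

View pics/top0.png

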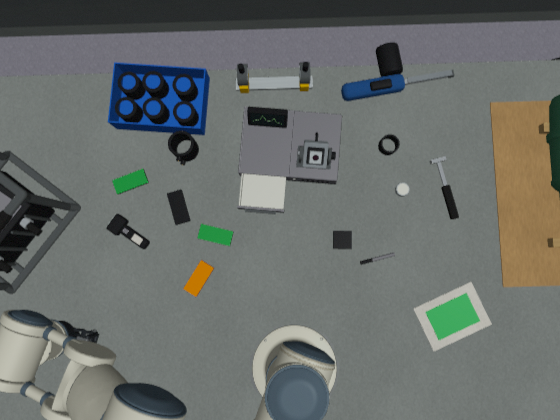

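View pics/side0.png

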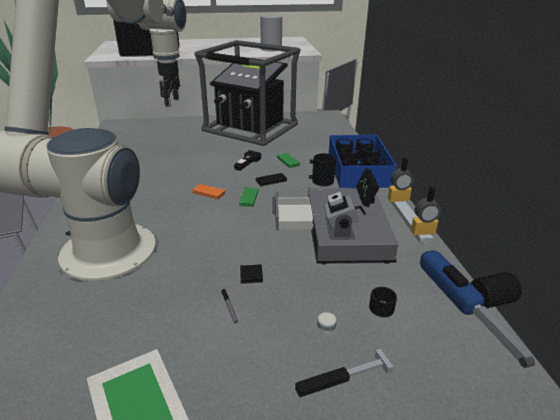

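Top view: the strip candidates are the black bar at (178,207), the green bars at (130,181) and (215,234), the orange bar at (199,278), the black square at (342,240) and the scanner at (127,231). By the description I choose the black bar. The reference is the white-topped puck at (403,189); the similar round black ring at (389,145) is the offcut.

```bash
python3 - <<'E'
from h import *
D=np.load('pics/top0.npz'); im=D['im']; d=D['d']; P=pts('top',d)
cv2.imwrite('pics/c1.png',cv2.resize(np.hstack([im[180:236,145:215],im[165:221,370:440]]),None,fx=5.6,fy=5.6,interpolation=cv2.INTER_NEAREST)[:,:,::-1])
cv2.imwrite('pics/c2.png',cv2.resize(im[95:220,225:355],None,fx=4.6,fy=4.6,interpolation=cv2.INTER_CUBIC)[:,:,::-1])
# strip
g=im.astype(int).sum(2)
m=((g<130)*255).astype('uint8')
n,l,s,c=cv2.connectedComponentsWithStats(m)
for i in range(1,n):
    if s[i,4]>60 and 100<c[i][0]<450: print(c[i],s[i,4], np.median(P[l==i],0))
def rect(mask,z,name):
    cs,_=cv2.findContours(mask.astype('uint8'),0,cv2.CHAIN_APPROX_NONE); k=max(cs,key=cv2.contourArea)[:,0]
    w=np.array([ray('top',u,v,z)[:2] for u,v in k],'float32'); print(name,cv2.minAreaRect(w))
i=l[207,178]; rect(l==i,15,'strip')
z=P[...,2]
# puck
mm=(im.min(2)>150); n,l,s,c=cv2.connectedComponentsWithStats(mm.astype('uint8'))
i=l[189,403]; print('puck',s[i],c[i],ray('top',*c[i],24)); rect(l==i,24,'puckrect'); print('z',np.median(z[l==i]))
# table level and housing top
print('table',np.median(z[240:260,260:320]), 'roof',np.median(z[160:166,255:285]))
mh=(z>65)&(z<85); mh[:105]=0; mh[:,:235]=0; mh[190:]=0; mh[:,347:]=0
rect(mh,75,'housing')
E
```

```text
[234.09582179   9.24141974] 9382 [1512.05408526  303.8249706  -567.44744635]
[388.65751445  59.23554913] 692 [ 996.40535318 -339.56782246   69.08973651]
[157.57318524  93.10749702] 2521 [907.97704204 422.27012575  73.03599294]
[380.28571429  84.41836735] 196 [ 910.72017639 -307.41428725   71.27627483]
[266.94582043 116.52941176] 646 [793.11463307  62.55049676 147.12841711]
[171.44725738 138.34388186] 948 [758.8862229  358.07937182  66.20170107]
[388.55128205 144.16025641] 156 [ 722.05529041 -335.02723053   37.58514343]
[315.69411765 180.6       ] 85 [601.92783931 -89.76646825  50.96713327]
[449.57195572 201.75276753] 271 [ 523.72527655 -528.11170779   21.28762139]
[178.21518987 206.76793249] 474 [531.71961284 367.9807685   14.45071152]
[124.17675545 228.90556901] 413 [466.19420874 551.17516768  29.31882178]
[340.         238.78037383] 214 [ 412.03268115 -163.22238912   14.85419816]
[303.61403509 345.57017544] 114 [116.70344612 -28.32055432 263.2562488 ]
[152.2706422  393.76299694] 654 [134.83245716 250.83954547 784.22279505]
strip ((532.6290283203125, 367.6551208496094), (106.28199768066406, 49.02573013305664), 14.951637268066406)
puck [397 183  12  12 119] [402.56302521 188.56302521] [ 571.93802581 -375.41281349   24.        ]
puckrect ((572.1361694335938, -375.2225341796875), (36.20191955566406, 36.87989807128906), 87.18948364257812)
z 24.40439912756915
table 0.013788111836089079 roof 74.9488299212062
housing ((720.515380859375, -7.5341033935546875), (319.28485107421875, 220.94815063476562), 83.67729187011719)
```

View pics/c1.png

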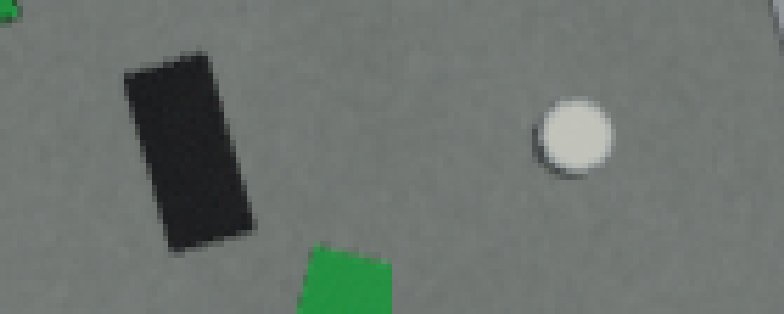

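View pics/c2.png

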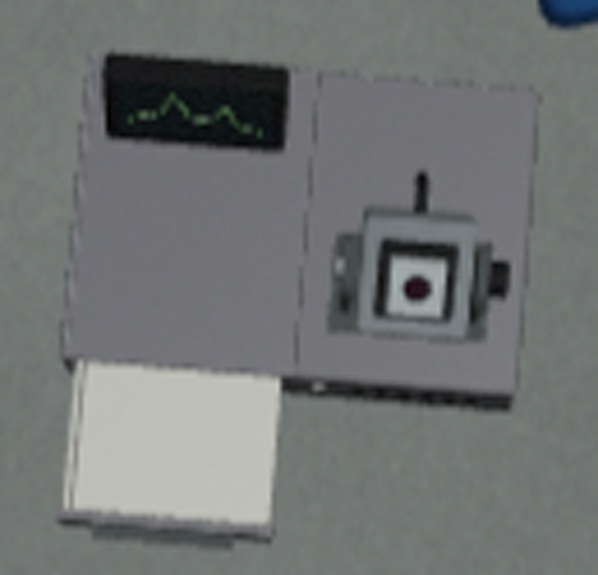

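The crops confirm the choice: a plain black bar of about 106x49 mm at (178,207) and the white disc at (403,189). In the analyser crop the drawer is open at lower left, the head is at upper right and its window is at about (316,157) in the full picture. Next I measure the drawer, the plate and the yaw.

```bash
cat > geo.py <<'E'
from h import *
A=np.array([720.5,-7.5]); YAW=np.radians(-6.32)
def setA(a,y):
    global A,YAW; A=np.array(a);YAW=y
def toW(p): c,s=np.cos(YAW),np.sin(YAW); return np.array([A[0]+c*p[0]-s*p[1],A[1]+s*p[0]+c*p[1],p[2]])
def toL(P):
    c,s=np.cos(YAW),np.sin(YAW); x=P[...,0]-A[0]; y=P[...,1]-A[1]
    return np.stack([c*x+s*y,-s*x+c*y,P[...,2]],-1)
E
python3 - <<'E'
from geo import *
D=np.load('pics/top0.npz'); im=D['im']; d=D['d']; L=toL(pts('top',d)); ok=d>0
S=np.load('pics/side0.npz'); Ls=toL(pts('side',S['d'])); oks=S['d']>0
# roof edges in L, check yaw: front edge x as function of y
for nm,l,o in(('top',L,ok),('side',Ls,oks)):
    roof=o&(abs(l[...,2]-75)<4)&(abs(l[...,0])<125)&(abs(l[...,1])<175)
    q=l[roof]
    print(nm,'z',np.median(q[:,2]),'x',np.percentile(q[:,0],[.5,99.5]),'y',np.percentile(q[:,1],[.5,99.5]))
    b=[(y,q[abs(q[:,1]-y)<6][:,0].min()) for y in(-150,-130,10,30,60,90,120,145) if (abs(q[:,1]-y)<6).any()]; print(np.round(b,1))
    # drawer: lip
    dr=o&(l[...,0]<-190)&(l[...,0]>-260)&(abs(l[...,1]-78)<90)&(l[...,2]>50)&(l[...,2]<75)
    q=l[dr]; print('drawer top pts',len(q),np.percentile(q,[2,50,98],0).round(1))
    fl=o&(l[...,0]<-125)&(l[...,0]>-195)&(abs(l[...,1]-78)<50)
    print('floor z',np.median(l[fl][:,2]), )
    # plate
    hd=o&(abs(l[...,0]+55)<70)&(abs(l[...,1]+80)<60)&(l[...,2]>100)
    q=l[hd]; i=np.argsort(-q[:,2])
    print('head',len(q),np.percentile(q,[1,50,99],0).round(1))
E
```

```text
top z 75.02001146058154 x [-108.06563059  109.36120464] y [-158.5350705   158.79963676]
[[-150.  -106. ]
 [-130.  -108.3]
 [  10.  -106.1]
 [  30.  -108.4]
 [  60.  -107.2]
 [  90.  -106.8]
 [ 120.  -109.4]
 [ 145.  -107.6]]
drawer top pts 223 [[-229.5    7.5   54.4]
 [-219.3   77.2   63.8]
 [-212.   147.8   71.9]]
floor z 18.35207886993195
head 826 [[ -82.5 -136.8  117.4]
 [ -45.3  -80.1  156.6]
 [   4.7  -31.2  186.5]]
side z 73.6395092615467 x [-107.50836687  109.75052822] y [-162.26287785  156.03774055]
[[-150.  -107.1]
 [-130.  -107.5]
 [  10.  -107.4]
 [  30.  -106.3]
 [  60.  -106.3]
 [  90.  -106.5]
 [ 120.  -107.3]
 [ 145.  -107.6]]
drawer top pts 128 [[-229.2    0.7   53.8]
 [-218.3   68.    62.2]
 [-211.6  140.1   66.2]]
floor z 17.016998425344006
head 894 [[ -82.2 -136.1  102.6]
 [ -47.9 -109.3  148. ]
 [   7.7  -50.8  183.2]]
```

```bash
cat > plate.py <<'E'
from geo import *
def plate(im,d,n,seed,box):
    # bright plate pixels + interior; fit plane in analyser frame
    L=toL(pts(n,d)); u0,v0,u1,v1=box
    m=np.zeros(d.shape,'uint8'); m[v0:v1,u0:u1]=(im[v0:v1,u0:u1].min(2)>165)
    nn,l,s,c=cv2.connectedComponentsWithStats(m); i=1+np.argmax(s[1:,4])
    mm=(l==i); q=L[mm&(d>0)&(L[...,2]>150)]
    for _ in range(5):
        c0=q.mean(0); w=np.linalg.svd(q-c0)[2][2]; w*=np.sign(w[2]); r=(q-c0)@w; q=q[abs(r)<max(2.5*r.std(),1)]
    k=cv2.findContours(mm.astype('uint8'),0,1)[0]; k=max(k,key=cv2.contourArea)
    mu=cv2.moments(k); uv=(mu['m10']/mu['m00'],mu['m01']/mu['m00'])
    print(n,'px',s[i],'cen uv',np.round(uv,1),'n',len(q),'mean',c0.round(1),'normal',w.round(3),'slope',np.degrees(np.arctan2(-w[0],w[2])).round(1),'rms',r.std().round(2))
    return uv
if __name__=='__main__':
    for n,b in(('top',(296,138,336,178)),('side',(315,185,365,225))):
        D=np.load(f'pics/{n}0.npz'); uv=plate(D['im'],D['d'],n,None,b)
        for th in(12,16,20,24,28):
            t=np.radians(th); p=toW([-40-55*np.sin(t),-80,128+55*np.cos(t)]); print(th,np.round(proj(n,p),1),end=' | ')
        print()
        u0,v0,u1,v1=b; cv2.imwrite(f'pics/pl_{n}.png',cv2.resize(D['im'][v0-10:v1+10,u0-10:u1+10],None,fx=8,fy=8,interpolation=2)[:,:,::-1])
E
python3 plate.py
```

```text
Traceback (most recent call last):
  File "plate.py", line 16, in <module>
    D=np.load(f'pics/{n}0.npz'); uv=plate(D['im'],D['d'],n,None,b)
                                    ~~~~~^^^^^^^^^^^^^^^^^^^^^^^^^
  File "plate.py", line 6, in plate
    nn,l,s,c=cv2.connectedComponentsWithStats(m); i=1+np.argmax(s[1:,4])
                                                      ~~~~~~~~~^^^^^^^^^
ValueError: attempt to get argmax of an empty sequence
```

```bash
python3 -c "
import cv2,numpy as np
a=cv2.imread('pics/pl_top.png');b=cv2.imread('pics/pl_side.png')
h=max(a.shape[0],b.shape[0]);f=lambda x:cv2.copyMakeBorder(x,0,h-x.shape[0],0,0,0)
o=np.hstack([f(a),f(b)]);print(o.shape);cv2.imwrite('pics/pl2.png',cv2.resize(o,(min(800,o.shape[1]),int(o.shape[0]*min(800,o.shape[1])/o.shape[1]))))"
```

```text
[ WARN:0@0.021] global loadsave.cpp:275 findDecoder imread_('pics/pl_top.png'): can't open/read file: check file path/integrity
[ WARN:0@0.021] global loadsave.cpp:275 findDecoder imread_('pics/pl_side.png'): can't open/read file: check file path/integrity
Traceback (most recent call last):
AttributeError: 'NoneType' object has no attribute 'shape'
```

```bash
python3 - <<'E'
from h import *
im=np.load('pics/top0.npz')['im']; print(im[146:170:2,304:330:2].min(2))
im=np.load('pics/side0.npz')['im']; print(im[188:206:2,322:352:2].min(2))
E
```

```text
[[101 114  98  99 106 107 117 116 119 117 117 120 112]
 [103 112  28  29  28  26  27  24  37  55  84 118  83]
 [105 113  33  78  71  56  43  45  30  29  61 119  50]
 [108 112  28 138 157 153 152 146 143  57  76 120  40]
 [114 112  31 160 160 139 135 160 160  51  97 119  41]
 [116 103  30 159 144  20  22 100 160  32 107 116  47]
 [120  87  36 157 127  21  21  75 155  31 120 116  49]
 [120  65  47 159 156  98 101 158 154  32 120 112  52]
 [120  54  50 146 148 158 158 158 154  34 121 118  37]
 [119 105  97  91  93  88  81  82  86  63 120 109  45]
 [111 113 113 116 118 117 122 122 121 119 122  95  73]
 [118 104 103  98  96 104 103  98  97  92  98  83  74]]
[[106 103 105  99 102 101 103 102 103  88  94  95  82  85  85]
 [ 99  96 102  99  98  94  99  97  96  97  99  98 101  99  99]
 [ 98  98  98  96  97  95  94 113 137 138  98  99 100  99  99]
 [ 97 100  99  95 104 133 155 157 166 164  99  96 102 100  95]
 [ 99  97  97 154 164 109  35  10 125 163  81  38 123 111  98]
 [100  97  97 128 165  76  67 112 167 156  88  19 108 116 112]
 [ 97  97  95  99 163 163 158 136 119 120 121  26  64 117 117]
 [ 98  99 100  45 133 115 114 116 120 116  52  21  40 120 116]
 [ 98  95 119  63  87 118 113  81  51  36  23  28  27 113 119]]
```

```bash
sed -i 's/>165)/>130)/' plate.py; python3 plate.py;  python3 -c "
import cv2,numpy as np
a=cv2.imread('pics/pl_top.png');b=cv2.imread('pics/pl_side.png')
h=max(a.shape[0],b.shape[0]);f=lambda x:cv2.copyMakeBorder(x,0,h-x.shape[0],0,0,0)
o=np.hstack([f(a),f(b)]);cv2.imwrite('pics/pl2.png',cv2.resize(o,(800,int(o.shape[0]*800/o.shape[1]))))"
python3 - <<'E'
from geo import *
# head housing slope: side silhouettes; bezel/head face plane by depth around plate
for n in('top','side'):
    D=np.load(f'pics/{n}0.npz'); L=toL(pts(n,D['d']))
    # slope scan: for points, distance along normal from hinge for plate = 55
    m=(abs(L[...,1]+80)<16)&(L[...,2]>160)&(abs(L[...,0]+55)<40)
    q=L[m]; print(n,len(q)); A_=np.c_[q[:,0],q[:,1],np.ones(len(q))]
    k=np.ones(len(q),bool)
    for _ in range(8):
        co=np.linalg.lstsq(A_[k],q[k,2],rcond=None)[0]; r=q[:,2]-A_@co; k=abs(r)<max(1.5,2*np.median(abs(r)))
    print(co, np.degrees(np.arctan(co[0])),k.sum(), r[k].std(), q[k].mean(0), 'normal dist from hinge', (co@[-40,-80,1]-128)*np.cos(np.arctan(co[0])))
E
```

```text
top px [310 151  12  13  97] cen uv [315.2 156.9] n 95 mean [-57.2 -79.7 180.1] normal [-0.383  0.03   0.923] slope 22.5 rms 2.98
12 [315.5 154.8] | 16 [315.4 156. ] | 20 [315.3 157.3] | 24 [315.2 158.6] | 28 [315.  159.8] | 
side px [328 192  14  11  73] cen uv [334.7 196.7] n 68 mean [-58.8 -81.5 177.5] normal [-0.392  0.023  0.92 ] slope 23.1 rms 1.28
12 [337.5 195.3] | 16 [336.1 195.6] | 20 [334.7 195.9] | 24 [333.4 196.4] | 28 [332.1 197. ] | 
top 199
[-2.35629555e-01  4.12825051e-02  1.64708576e+02] -13.258729498474034 152 4.035193807878002 [-47.91980072 -79.87313383 172.70253413] normal dist from hinge 41.68946430693001
side 133
[-2.21564414e-01  6.42513430e-02  1.63740555e+02] -12.492886685744512 93 3.0006047490613117 [-46.88063085 -81.3592604  168.975177  ] normal dist from hinge 38.528653093566405
```

View pics/pl2.png

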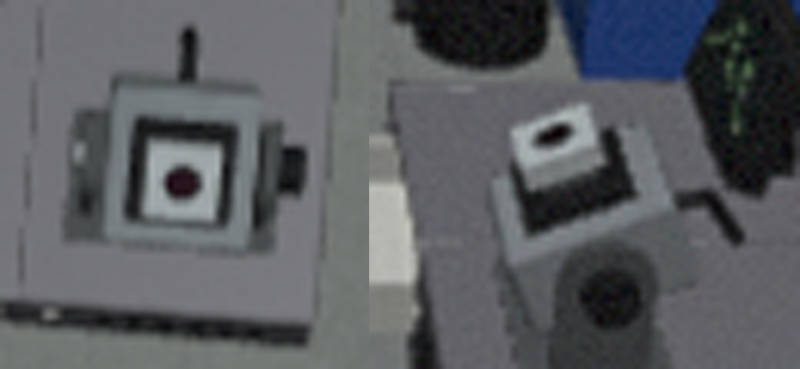

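```bash
python3 - <<'E'
from geo import *
rng=np.random.default_rng(0)
for n in('top','side'):
    D=np.load(f'pics/{n}0.npz'); L=toL(pts(n,D['d'])); im=D['im']
    r=(abs(L[...,2]-75)<10)&(L[...,0]>-90)&(L[...,0]<20)&(abs(L[...,1]-78)<50); print(n,'roof noise',L[r][:,2].std(),L[r][:,2].mean())
    m=(abs(L[...,1]+80)<42)&(L[...,2]>130)&(abs(L[...,0]+50)<50); q=L[m]
    # candidates: plane through normal with y comp 0: h = -s*x + c*z about hinge ; histogram sharpness over theta for points
    x=q[:,0]+40; z=q[:,2]-128
    best=[]
    for th in np.arange(8,34,1.):
        t=np.radians(th); h=-np.sin(t)*x+np.cos(t)*z; 
        # peaks: ring
        hh=np.histogram(h,np.arange(20,62,1.5))[0]; best.append((th,hh.max(),20+1.5*hh.argmax(),np.sort(hh)[-2:].sum()))
    print([tuple(np.round(b,1)) for b in best])
E
```

```text
top roof noise 3.541049230559576 75.03952117517437
[(np.float64(8.0), np.float64(42.0), np.float64(30.5), np.float64(82.0)), (np.float64(9.0), np.float64(44.0), np.float64(29.0), np.float64(88.0)), (np.float64(10.0), np.float64(44.0), np.float64(30.5), np.float64(87.0)), (np.float64(11.0), np.float64(51.0), np.float64(29.0), np.float64(89.0)), (np.float64(12.0), np.float64(51.0), np.float64(29.0), np.float64(91.0)), (np.float64(13.0), np.float64(43.0), np.float64(29.0), np.float64(84.0)), (np.float64(14.0), np.float64(45.0), np.float64(27.5), np.float64(82.0)), (np.float64(15.0), np.float64(52.0), np.float64(27.5), np.float64(94.0)), (np.float64(16.0), np.float64(48.0), np.float64(27.5), np.float64(94.0)), (np.float64(17.0), np.float64(51.0), np.float64(23.0), np.float64(96.0)), (np.float64(18.0), np.float64(51.0), np.float64(23.0), np.float64(101.0)), (np.float64(19.0), np.float64(54.0), np.float64(24.5), np.float64(104.0)), (np.float64(20.0), np.float64(59.0), np.float64(21.5), np.float64(113.0)), (np.float64(21.0), np.float64(59.0), np.float64(21.5), np.float64(113.0)), (np.float6
[... 2169 characters left out ...]
at64(21.5), np.float64(147.0)), (np.float64(25.0), np.float64(79.0), np.float64(21.5), np.float64(137.0)), (np.float64(26.0), np.float64(65.0), np.float64(23.0), np.float64(118.0)), (np.float64(27.0), np.float64(57.0), np.float64(20.0), np.float64(107.0)), (np.float64(28.0), np.float64(48.0), np.float64(20.0), np.float64(94.0)), (np.float64(29.0), np.float64(45.0), np.float64(24.5), np.float64(83.0)), (np.float64(30.0), np.float64(39.0), np.float64(27.5), np.float64(77.0)), (np.float64(31.0), np.float64(43.0), np.float64(26.0), np.float64(86.0)), (np.float64(32.0), np.float64(49.0), np.float64(26.0), np.float64(90.0)), (np.float64(33.0), np.float64(49.0), np.float64(26.0), np.float64(96.0))]
```

```bash
cat > slope.py <<'E'
from geo import *
def ring(d,n,th0=23,h0=22.5,w=8):
    L=toL(pts(n,d)); m=(abs(L[...,1]+80)<38)&(L[...,2]>115)&(abs(L[...,0]+45)<50); q=L[m]
    th=th0
    for _ in range(15):
        t=np.radians(th); x=q[:,0]+40; z=q[:,2]-128
        h=-np.sin(t)*x+np.cos(t)*z; s=np.cos(t)*x+np.sin(t)*z
        k=(abs(h-h0)<w)&(abs(s)<37)&((abs(s)>0))
        c,r=np.polynomial.polynomial.polyfit(s[k],h[k],1); th+=np.degrees(np.arctan(r))*.7; h0=np.median(h[k]); w=max(4,w*.8)
    return th,h0,k.sum(),h[k].std()
if __name__=='__main__':
    for n in('top','side'):
        for t0 in(18,23,27): print(n,ring(np.load(f'pics/{n}0.npz')['d'],n,t0))
    # window triangulation
    o=[];dd=[]
    for n,b in(('top',(308,150,323,165)),('side',(329,192,347,203))):
        im=np.load(f'pics/{n}0.npz')['im'].astype(float); u0,v0,u1,v1=b; g=im[v0:v1,u0:u1].min(2)
        from plate import plate
        vv,uu=np.indices(g.shape); 
        m=((im.min(2)>130)*1).astype('uint8'); M=np.zeros_like(m); M[v0:v1,u0:u1]=m[v0:v1,u0:u1]
        k=max(cv2.findContours(M,0,1)[0],key=cv2.contourArea); F=np.zeros_like(m); cv2.fillPoly(F,[cv2.convexHull(k)],1)
        w=np.clip(130-im.min(2),0,110)*cv2.erode(F,np.ones((3,3)))
        V,U=np.indices(w.shape); u=(w*U).sum()/w.sum(); v=(w*V).sum()/w.sum(); c,R,t=cal(n)
        o.append(-R.T@t); x=R.T@np.array([(u-c['cx'])/c['fx'],(v-c['cy'])/c['fy'],1]); dd.append(x/np.linalg.norm(x)); print(n,u,v)
    a=np.linalg.lstsq(np.c_[dd[0],-dd[1]],o[1]-o[0],rcond=None)[0]; p=o[0]+dd[0]*a[0]; q=o[1]+dd[1]*a[1]
    print('window',p,q,'gap',np.linalg.norm(p-q),'local',toL((p+q)/2))
E
python3 slope.py
```

```text
top (np.float64(23.460662220380883), np.float64(23.7675033141158), np.int64(229), np.float64(2.116394007560637))
top (np.float64(23.44956921114918), np.float64(23.77300201134659), np.int64(230), np.float64(2.127421927512137))
top (np.float64(23.449607495919867), np.float64(23.773061970320867), np.int64(230), np.float64(2.1274219282880265))
side (np.float64(23.18462539426212), np.float64(22.825549410843326), np.int64(191), np.float64(1.5574324614756143))
side (np.float64(23.184626025845994), np.float64(22.825548391891697), np.int64(191), np.float64(1.5574324614753283))
side (np.float64(23.18462716443034), np.float64(22.825546554982218), np.int64(191), np.float64(1.5574324614763186))
top 315.1672 157.3296
side 334.5302713987474 196.56228253305497
window [653.60128731 -80.29513508 177.68784143] [652.94232925 -80.17961941 177.54785623] gap 0.6834950271319479 local [-58.81259617 -79.69588661 177.61784883]
```

```bash
python3 -m jog '[0.276,-0.6,0.02,0.1716,0.276,-0.6,0.02,0.1716,0.276,-0.6,0.02,0.1716,0.276,-0.6,0.02,0.1716,0.276,-0.6,0.02,0.1716,0.276,-0.6,0.02,0.1716,0.276,-0.6,0.02,0.1716,0.276,-0.6,0.02,0.1716,0.276,-0.6,0.02,0.1716,0.276,-0.6,0.02,0.1716,0.276,-0.6,0.02,0.1716,0.276,-0.6,0.02,0.1716]' -1 40
```

```text
clock: 1.1
eef_pos: [382.8, 144.4, 246.5]
tool_rot: [[0.0, -0.994, 0.11], [0.0, 0.11, 0.994], [-1.0, -0.0, 0.0]]
force: [0.6, -0.2, -0.2]
grip_width: 85.4
```

```bash
python3 -m jog '[0.1892,-0.5197,-0.1,0,0.1892,-0.5197,-0.1,0,0.1892,-0.5197,-0.1,0,0.1892,-0.5197,-0.1,0,0.1892,-0.5197,-0.1,0,0.1892,-0.5197,-0.1,0,0.1892,-0.5197,-0.1,0,0.1892,-0.5197,-0.1,0,0.1892,-0.5197,-0.1,0,0.1892,-0.5197,-0.1,0,0.1892,-0.5197,-0.1,0,0.1892,-0.5197,-0.1,0]'
```

```text
clock: 2.1
eef_pos: [551.0, -318.0, 156.7]
tool_rot: [[-0.0, -0.994, 0.11], [0.0, 0.11, 0.994], [-1.0, 0.001, 0.0]]
force: [0.3, 0.4, 0.3]
grip_width: 85.6
```

```bash
python3 -m jog '[0.021,-0.0573,-0.09,0,0.021,-0.0573,-0.09,0,0.021,-0.0573,-0.09,0,0.021,-0.0573,-0.09,0,0.021,-0.0573,-0.09,0]'; python3 - <<'E'
from h import *
im,d=snap('side','s1'); cv2.imwrite('pics/s1c.png',cv2.resize(im[240:380,240:420],None,fx=4,fy=4)[:,:,::-1])
E
```

```text
clock: 2.52
eef_pos: [571.1, -373.1, 66.0]
tool_rot: [[-0.002, -0.994, 0.111], [0.002, 0.111, 0.994], [-1.0, 0.003, 0.002]]
force: [-0.2, -0.4, 0.6]
grip_width: 85.4
```

View pics/s1c.png

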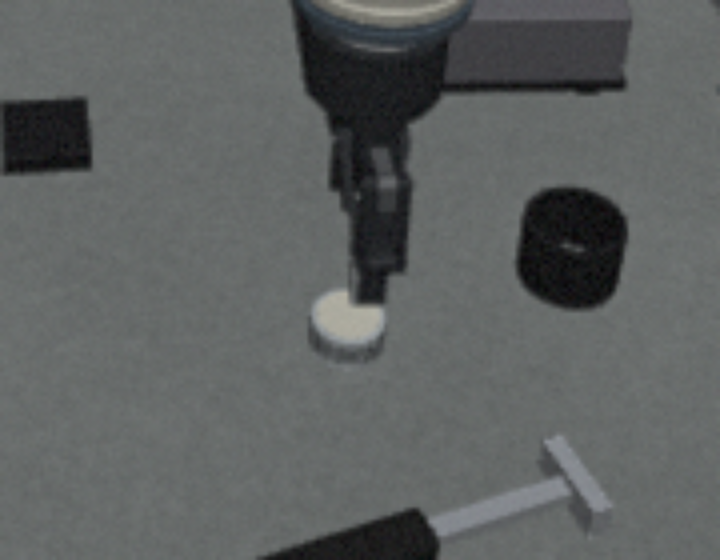

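The side crop shows the gripper above the puck, whose white top is at about (326.7,320) in the full picture, with nothing else near it.

```bash
python3 -c "
from h import *
D=np.load('pics/side0.npz'); m=(D['im'].min(2)>150).astype('uint8'); n,l,s,c=cv2.connectedComponentsWithStats(m)
for i in range(1,n):
    if abs(c[i][0]-327)<15 and abs(c[i][1]-320)<15: print(s[i],c[i],ray('side',*c[i],24))
print(observe()['eef_pos'])"
```

```text
[318 313  18  13 182] [326.64835165 318.6978022 ] [ 569.36504528 -377.21731768   24.        ]
[ 571.71820646 -372.86173175   67.56145598]
```

```bash
python3 -m jog '[-0.0005,-0.003,-0.03,0,-0.0005,-0.003,-0.05,0,-0.0005,-0.003,-0.062,0,-0.0005,-0.003,-0.062,0,-0.0005,-0.003,-0.062,0]'; python3 -m jog '[0,0,0,0,0,0,0,0,0,0,0,0,0,0,0,0,0,0,0,0,0,0,0,0,0,0,0,0,0,0,0,0]' 1 40
```

```text
clock: 2.98
eef_pos: [571.8, -375.9, 6.6]
tool_rot: [[0.0, -0.994, 0.109], [-0.0, 0.109, 0.994], [-1.0, -0.001, -0.0]]
force: [0.2, -0.3, 1.1]
grip_width: 85.5
clock: 3.65
eef_pos: [571.9, -376.5, 6.7]
tool_rot: [[0.001, -0.994, 0.11], [-0.001, 0.11, 0.994], [-1.0, -0.001, -0.001]]
force: [-0.8, 2.3, 11.8]
grip_width: 42.6
```

```bash
python3 -m jog '[0,0,0.02,0,0,0,0.06,0,-0.05,0.226,0.17,0,-0.05,0.226,0.17,0,-0.05,0.226,0.17,0,-0.05,0.226,0.17,0,-0.05,0.226,0.17,0,-0.05,0.226,0.17,0,-0.05,0.226,0.17,0,-0.05,0.32,0.17,0,-0.05,0.32,0.17,0,-0.05,0.32,0.17,0]'; python3 -c "
from h import *
im,d=snap('side','s2')"
```

```text
clock: 4.65
eef_pos: [520.7, -51.9, 176.0]
tool_rot: [[0.0, -0.994, 0.108], [0.001, 0.108, 0.994], [-1.0, 0.0, 0.001]]
force: [-0.9, -0.7, -0.3]
grip_width: 42.5
```

View pics/s2.png

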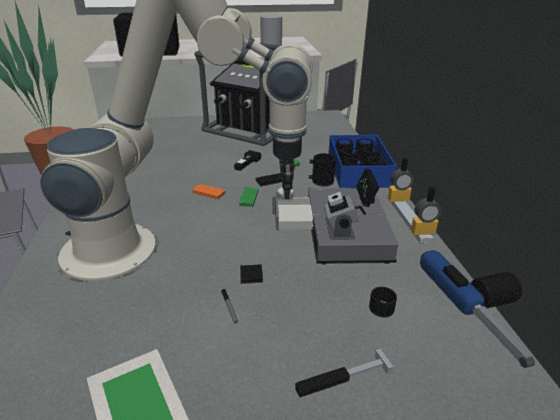

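The puck is held at (286,192), and the table is undisturbed. The gripper is heading over the drawer at (293,212).

```bash
python3 -m jog '[0.0464,0.14,0,0,0.0464,0.14,0,0,0.0464,0.14,0,0,0.0464,0.14,0,0,0.0464,0.14,-0.07,0,0.0464,0.14,-0.07,0,0.0464,0.14,-0.07,0,0.0464,0.14,-0.07,0]'; python3 -c "
from geo import *
im,d=snap('side','s3');cv2.imwrite('pics/s3c.png',cv2.resize(im[150:260,240:380],None,fx=5,fy=5)[:,:,::-1]); p=np.array(observe()['eef_pos']);print(p,toL(p))"
```

```text
clock: 5.37
eef_pos: [567.2, 83.4, 105.1]
tool_rot: [[-0.003, -0.994, 0.11], [-0.0, 0.11, 0.994], [-1.0, 0.003, -0.0]]
force: [0.5, -0.2, -0.3]
grip_width: 42.3
[568.24500349  83.30342992 106.39866909] [-161.32543671   73.49115808  106.39866909]
```

View pics/s3c.png

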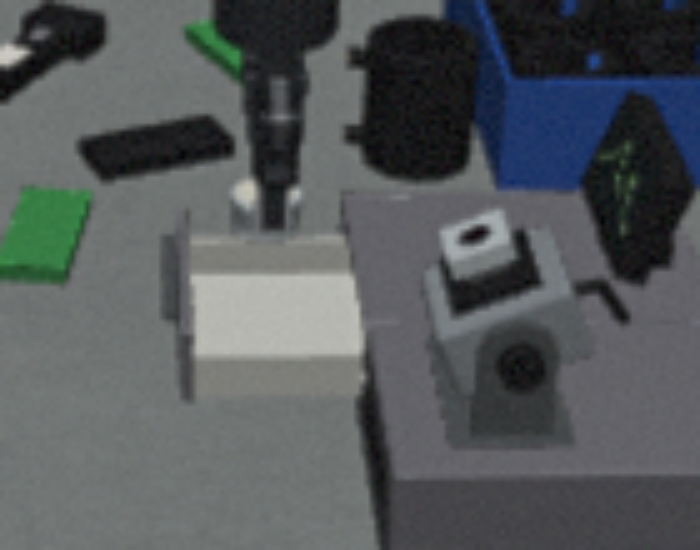

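The held puck at (293,190) is above the drawer box. Next I lower it.

```bash
python3 -m jog '[0,0.004,-0.03,0,0,0.004,-0.05,0,0,0.004,-0.065,0,0,0.004,-0.073,0,0,0.004,-0.078,0,0,0.004,-0.078,0,0,0.004,-0.078,0]'
```

```text
clock: 6.0
eef_pos: [568.7, 87.6, 28.6]
tool_rot: [[0.002, -0.994, 0.11], [0.0, 0.11, 0.994], [-1.0, -0.002, 0.0]]
force: [-0.5, -0.6, -1.0]
grip_width: 42.8
```

```bash
python3 -m jog '[0,0,-0.001,0,0,0,-0.002,0,0,0,-0.003,0,0,0,-0.0035,0,0,0,-0.0035,0]'
```

```text
clock: 6.42
eef_pos: [568.9, 87.7, 25.2]
tool_rot: [[0.003, -0.994, 0.11], [-0.0, 0.11, 0.994], [-1.0, -0.003, 0.0]]
force: [0.2, -1.2, 15.5]
grip_width: 42.5
```

```bash
python3 -m jog '[0,0,0.001,0,0,0,0.001,0,0,0,0.001,0,0,0,0.001,0,0,0,0.001,0,0,0,0.001,0]' -1; python3 -m jog '[0,0,0.03,0,0,0,0.07,0,0,0,0.1,0,0,0,0.13,0,-0.09,0,0.13,0,-0.12,-0.005,0.13,0,-0.12,-0.005,0.13,0,-0.12,-0.005,0.13,0]'; python3 -c "
from geo import *
im,d=snap('side','s4');cv2.imwrite('pics/s4c.png',cv2.resize(im[150:260,240:380],None,fx=5,fy=5)[:,:,::-1])
im,d=snap('top','t4');cv2.imwrite('pics/t4c.png',cv2.resize(im[95:220,225:355],None,fx=4,fy=4)[:,:,::-1])"
```

```text
clock: 6.92
eef_pos: [567.8, 87.7, 24.9]
tool_rot: [[-0.0, -0.994, 0.11], [-0.0, 0.11, 0.994], [-1.0, 0.0, -0.0]]
force: [0.1, 0.0, 0.3]
grip_width: 85.2
clock: 7.58
eef_pos: [439.6, 82.5, 154.3]
tool_rot: [[-0.007, -0.994, 0.109], [-0.0, 0.109, 0.994], [-1.0, 0.007, -0.001]]
force: [0.6, 0.9, -1.1]
grip_width: 85.3
```

View pics/s4c.png

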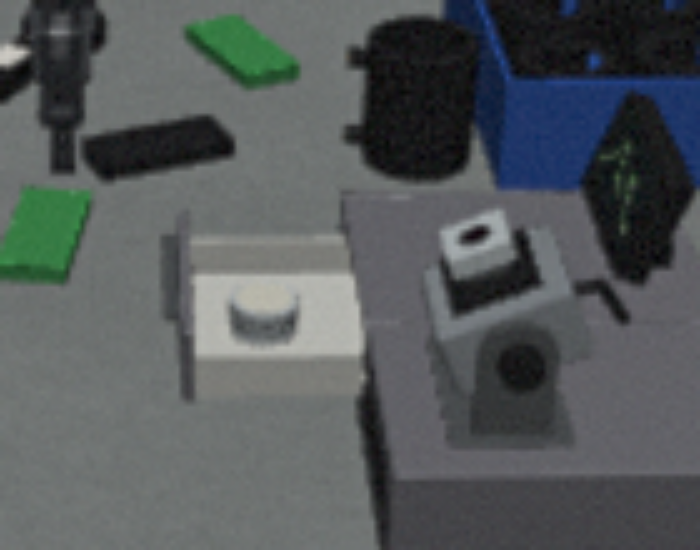

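View pics/t4c.png

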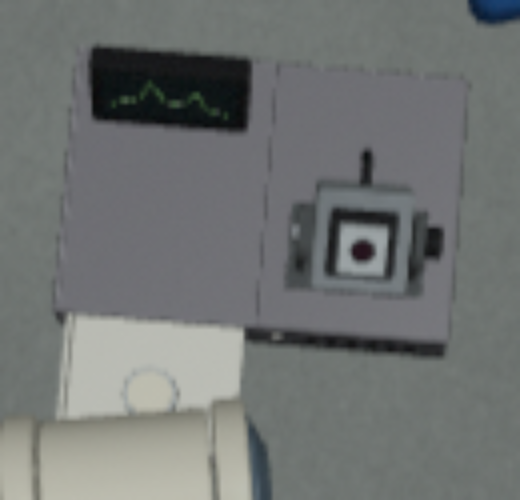

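Both pictures show the puck standing white face up on the drawer floor at about (293,211) in the side view, with the drawer still open. Next I shut the fingers and push the lip.

```bash
python3 -m jog '[0.029,0.0165,0,0,0.029,0.0165,-0.03,0,0.029,0.0165,-0.07,0,0.029,0.0165,-0.105,0,0.029,0.0165,-0.112,0,0.029,0.0165,-0.112,0,0.029,0.0165,-0.112,0]' 1; python3 -c "
from geo import *
im,d=snap('side','s5');cv2.imwrite('pics/s5c.png',cv2.resize(im[150:260,220:360],None,fx=5,fy=5)[:,:,::-1])
p=np.array(observe()['eef_pos']);print(p,toL(p))"
```

```text
clock: 8.27
eef_pos: [477.7, 99.3, 43.6]
tool_rot: [[0.0, -0.994, 0.11], [0.0, 0.11, 0.994], [-1.0, -0.0, 0.0]]
force: [0.2, -0.9, 0.5]
grip_width: 0.8
[478.12733003  99.313872    44.32279034] [-252.65787783   79.48403091   44.32279034]
```

View pics/s5c.png

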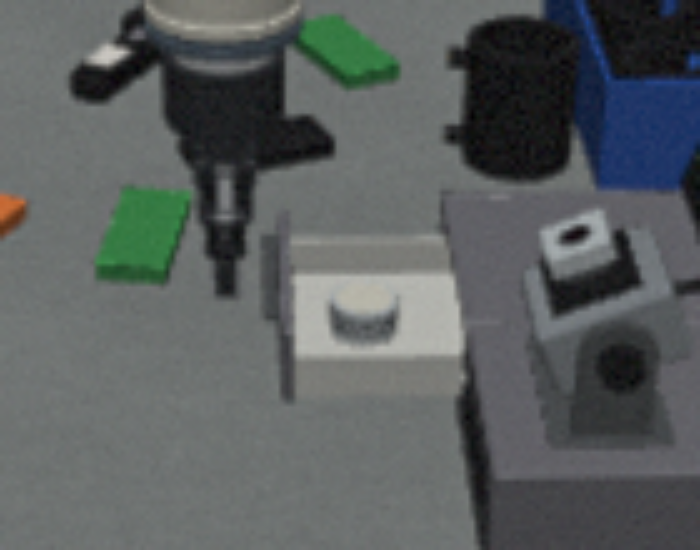

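The shut fingers stand at about (265,207), in front of the lip, and the puck is still in the drawer. Next I push along the analyser's x axis.

```bash
python3 -m jog '[0.008,-0.002,0,0,0.014,-0.0025,0,0,0.02,-0.003,0,0,0.026,-0.0039,0,0,0.033,-0.0047,0,0,0.040,-0.0054,0,0,0.047,-0.0062,0,0,0.054,-0.007,0,0,0.061,-0.0078,0,0,0.068,-0.0085,0,0,0.075,-0.0093,0,0,0.082,-0.01,0,0]'
```

```text
clock: 9.32
eef_pos: [559.5, 89.1, 42.9]
tool_rot: [[-0.0, -0.994, 0.11], [-0.0, 0.11, 0.994], [-1.0, 0.0, -0.0]]
force: [-1.8, -1.8, 0.6]
grip_width: -0.5
```

```bash
python3 -m jog '[0.006,-0.0007,0,0,0.012,-0.0013,0,0,0.017,-0.0019,0,0,0.021,-0.0023,0,0,0.024,-0.0026,0,0,0.026,-0.0029,0,0]'; python3 -c "
from geo import *
im,d=snap('side','s6');cv2.imwrite('pics/s6c.png',cv2.resize(im[150:260,220:360],None,fx=5,fy=5)[:,:,::-1])
p=np.array(observe()['eef_pos']);print(p,toL(p))"
```

```text
clock: 9.82
eef_pos: [585.2, 86.3, 42.9]
tool_rot: [[0.0, -0.994, 0.11], [0.0, 0.11, 0.994], [-1.0, -0.0, 0.0]]
force: [-1.5, -0.1, -0.2]
grip_width: -0.2
[585.43456026  86.32530798  42.94456599] [-144.57300007   78.38691906   42.94456599]
```

View pics/s6c.png

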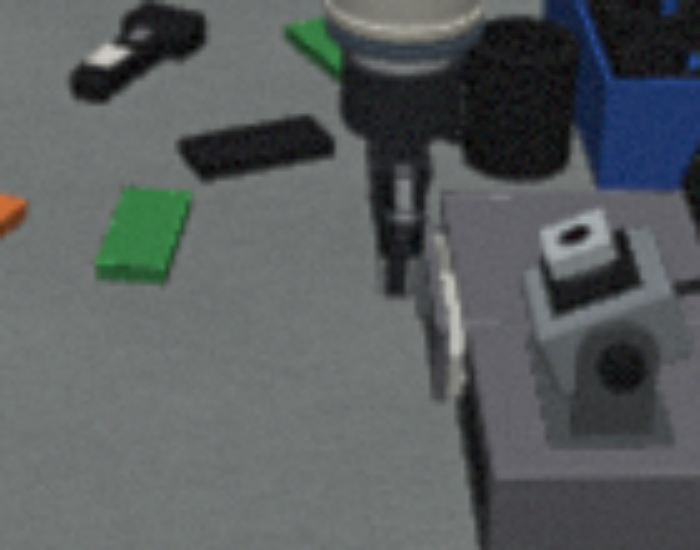

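The drawer is nearly shut; a white gap of a few mm remains at (310,220). I keep pushing in small rows until the force rises.

```bash
python3 -m jog '[0.002,-0.0002,0,0,0.004,-0.0004,0,0,0.006,-0.0006,0,0,0.008,-0.0008,0,0,0.008,-0.0008,0,0]'
```

```text
clock: 10.28
eef_pos: [592.6, 85.5, 42.8]
tool_rot: [[-0.001, -0.994, 0.11], [0.0, 0.11, 0.994], [-1.0, 0.001, -0.0]]
force: [-3.6, 0.1, -0.7]
grip_width: -0.0
```

```bash
python3 -m jog '[0.001,-0.0001,0,0,0.002,-0.0002,0,0,0.003,-0.0003,0,0,0.003,-0.0003,0,0]'
```

```text
clock: 10.62
eef_pos: [592.7, 85.5, 42.7]
tool_rot: [[-0.006, -0.994, 0.11], [0.0, 0.11, 0.994], [-1.0, 0.006, -0.001]]
force: [-18.3, 1.9, 12.7]
grip_width: 0.0
```

The contact is solid at 18 N, so the drawer is shut. I back off, check with a picture, and go to the strip.

```bash
python3 -m jog '[-0.03,0.003,0,0,-0.061,0.02,0.04,0,-0.061,0.2813,0.087,0.371,-0.061,0.2813,0.087,0.371,-0.061,0.2813,0.087,0.371,-0.061,0.2813,0.087,0.371,-0.061,0.2813,0.087,0.371,-0.061,0.2813,0.087,0.371,-0.061,0.2813,0.087,0.371,-0.061,0.2813,0.04,0.371,-0.061,0.2813,0.02,0.371,-0.061,0.2813,0.02,0.371]' -1; python3 -c "
from geo import *
print(observe()['eef_pos'])
im,d=snap('side','s7');cv2.imwrite('pics/s7c.png',cv2.resize(im[130:260,220:380],None,fx=5,fy=4.5)[:,:,::-1])
im,d=snap('top','t7');cv2.imwrite('pics/t7c.png',cv2.resize(im[95:240,130:355],None,fx=3.5,fy=3.5)[:,:,::-1])"
```

```text
clock: 11.62
eef_pos: [532.4, 365.8, 58.5]
tool_rot: [[-0.005, -0.966, -0.259], [-0.003, -0.259, 0.966], [-1.0, 0.006, -0.002]]
force: [-1.5, -1.5, -1.0]
grip_width: 85.6
[532.43038153 365.83256596  58.45074341]
```

View pics/s7c.png

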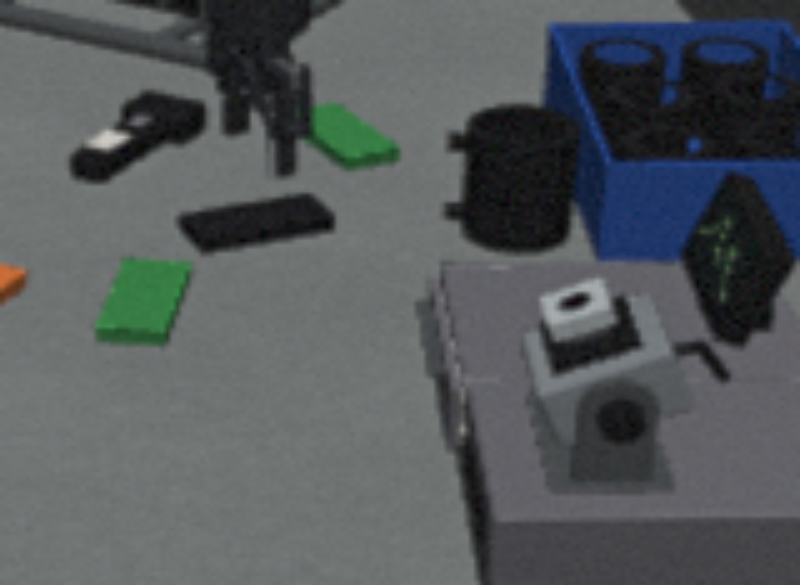

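View pics/t7c.png

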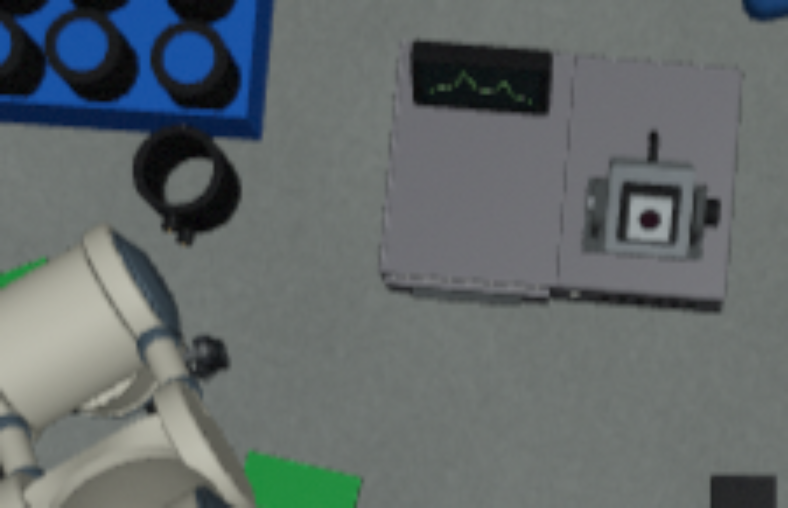

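The top view shows the drawer front flush along the housing's front edge, at about (262,179), and the head as it was. The side view shows the open fingers above the strip at (271,179). I check how far the open finger tips sit behind the TCP.

```bash
python3 -c "
from h import *
for z in(50,58,65,71,78): print(z,np.round(proj('side',(544,322,z)),1), 'puck', z+47, np.round(proj('side',(564.5,57,z+47)),1))
for z in(35,43,50): print(z,np.round(proj('side',(478,97,z)),1))
"; python3 - <<'E'
import cv2
a=cv2.imread('pics/s7.png')[150:200,250:310];b=cv2.imread('pics/s3.png')[170:220,260:320]
import numpy as np
cv2.imwrite('pics/tips.png',cv2.resize(np.hstack([a,b]),None,fx=6.5,fy=6.5,interpolation=cv2.INTER_NEAREST))
E
```

```text
50 [275.5 174.2] puck 97 [293.7 199. ]
58 [275.6 172.2] puck 105 [293.8 196.7]
65 [275.6 170.5] puck 112 [293.8 194.8]
71 [275.6 169. ] puck 118 [293.9 193.1]
78 [275.6 167.3] puck 125 [293.9 191.1]
35 [264.7 211.1]
43 [264.7 209. ]
50 [264.7 207.1]
```

View pics/tips.png

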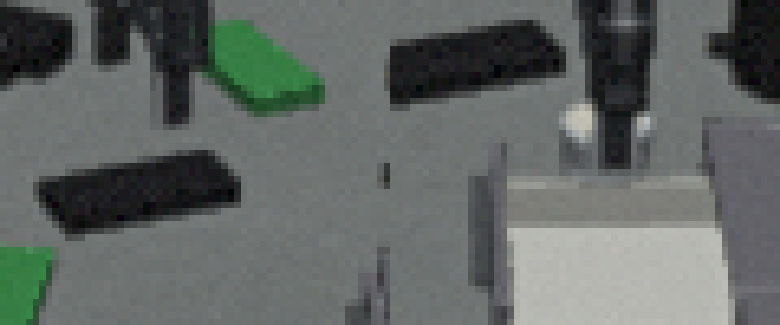

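```bash
python3 -m jog '[-0.0006,0.001,-0.03,0,-0.0006,0.001,-0.045,0,-0.0006,0.001,-0.055,0,-0.0006,0.001,-0.058,0,-0.0006,0.001,-0.058,0,-0.0006,0.001,-0.058,0]'; python3 -m jog '[0,0,0,0,0,0,0,0,0,0,0,0,0,0,0,0,0,0,0,0,0,0,0,0,0,0,0,0]' 1 30
```

```text
clock: 12.22
eef_pos: [535.1, 367.8, 6.4]
tool_rot: [[0.002, -0.966, -0.258], [0.001, -0.258, 0.966], [-1.0, -0.002, 0.0]]
force: [0.4, 0.0, 0.2]
grip_width: 85.4
clock: 12.8
eef_pos: [534.6, 367.8, 5.9]
tool_rot: [[0.001, -0.966, -0.258], [0.001, -0.258, 0.966], [-1.0, -0.001, 0.0]]
force: [-1.1, -0.7, 9.8]
grip_width: 49.1
```

It gripped at z = 6, higher than planned because the previous row was still settling. I regrip lower.

```bash
python3 -m jog '[0,0,0,0,0,0,0,0,0,0,0,0,-0.0025,-0.0007,-0.003,0,-0.0025,-0.0007,-0.0058,0,-0.0025,-0.0007,-0.0058,0,-0.0025,-0.0007,-0.0058,0]' -1; python3 -m jog '[0,0,0,0,0,0,0,0,0,0,0,0,0,0,0,0,0,0,0,0,0,0,0,0]' 1 30
```

```text
clock: 13.38
eef_pos: [531.5, 366.7, -1.2]
tool_rot: [[-0.001, -0.966, -0.258], [-0.0, -0.258, 0.966], [-1.0, 0.001, -0.0]]
force: [0.0, 0.6, 0.0]
grip_width: 85.4
clock: 13.88
eef_pos: [531.8, 366.9, -0.7]
tool_rot: [[0.0, -0.966, -0.258], [0.0, -0.258, 0.966], [-1.0, -0.0, 0.0]]
force: [-1.0, 0.2, 4.7]
grip_width: 49.3
```

```bash
python3 -m jog '[0,0,0.02,0,0,0,0.06,0,0,0,0.1,0,0.04,-0.353,0.121,-0.372,0.04,-0.353,0.121,-0.372,0.04,-0.353,0.121,-0.372,0.04,-0.353,0.121,-0.372,0.04,-0.353,0.121,-0.372,0.04,-0.353,0.121,-0.372,0.04,-0.353,0.121,-0.372,0.04,-0.353,0.121,-0.372,0.04,-0.353,0.121,-0.372]'; python3 -m jog '[0.001,-0.002,0,0,0.001,-0.002,0,0,0.001,-0.002,0,0]'; python3 -c "
from geo import *
im,d=snap('side','s8');cv2.imwrite('pics/s8c.png',cv2.resize(im[130:260,220:380],None,fx=5,fy=4.5)[:,:,::-1])
p=np.array(observe()['eef_pos']);print(p,toL(p))"
```

```text
clock: 14.88
eef_pos: [572.1, 9.9, 120.4]
tool_rot: [[0.001, -0.994, 0.113], [-0.001, 0.113, 0.994], [-1.0, -0.001, -0.001]]
force: [0.5, 0.9, -1.4]
grip_width: 49.7
clock: 15.13
eef_pos: [572.6, 12.2, 120.0]
tool_rot: [[-0.0, -0.994, 0.111], [0.0, 0.111, 0.994], [-1.0, 0.0, 0.0]]
force: [0.1, 0.3, -0.2]
grip_width: 48.9
[572.45344782  12.65608833 119.98660968] [-149.36562029    3.73644019  119.98660968]
```

View pics/s8c.png

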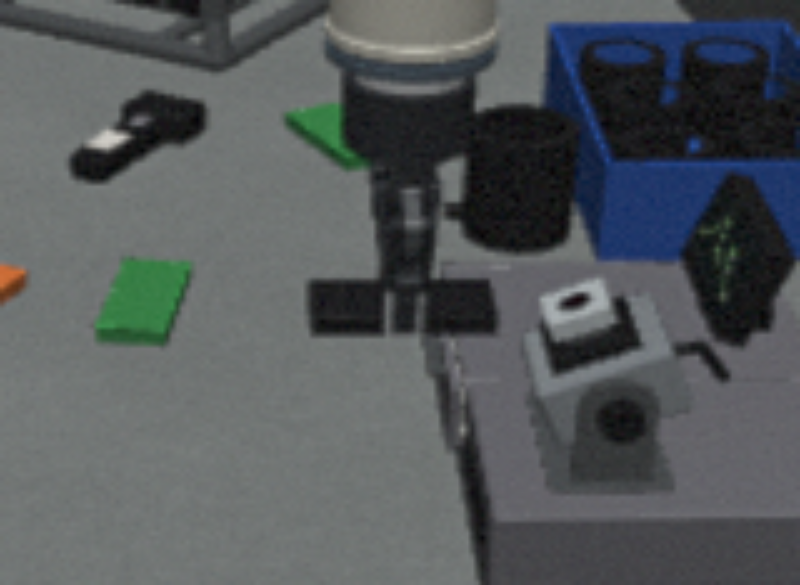

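The strip is held level across its width: its near face spans pixels (281–319, 193–203), with the fingers near its middle. Its far end reaches over the housing's front edge, so I press it down on the roof edge to pivot it in a light grip.

```bash
python3 -m jog '[0,0,-0.02,0,0,0,-0.035,0,0,0,-0.041,0,0,0,-0.043,0,0,0,-0.045,0,0,0,-0.047,0,0,0,-0.049,0,0,0,-0.051,0,0,0,-0.053,0,0,0,-0.053,0]' - 20; cat > ang.py <<'E'
from geo import *
import sys
def ray_ly(n,u,v,yl):
    c,R,t=cal(n); d=R.T@np.array([(u-c['cx'])/c['fx'],(v-c['cy'])/c['fy'],1]); o=-R.T@t
    ol=toL(o); dl=toL(o+d)-ol; return ol+dl*(yl-ol[1])/dl[1]
E
python3 -c "
from geo import *
im,d=snap('side','s9');cv2.imwrite('pics/s9c.png',cv2.resize(im[150:250,260:360],None,fx=6,fy=6)[:,:,::-1])
p=np.array(observe()['eef_pos']);print(p,toL(p))"
```

```text
clock: 16.02
eef_pos: [572.5, 12.1, 67.8]
tool_rot: [[-0.0, -0.994, 0.111], [0.0, 0.111, 0.994], [-1.0, 0.0, 0.0]]
force: [-4.4, 1.6, 7.1]
grip_width: 48.9
[572.52976904  12.14084733  67.86263907] [-149.23304452    3.23273206   67.86263907]
```

View pics/s9c.png

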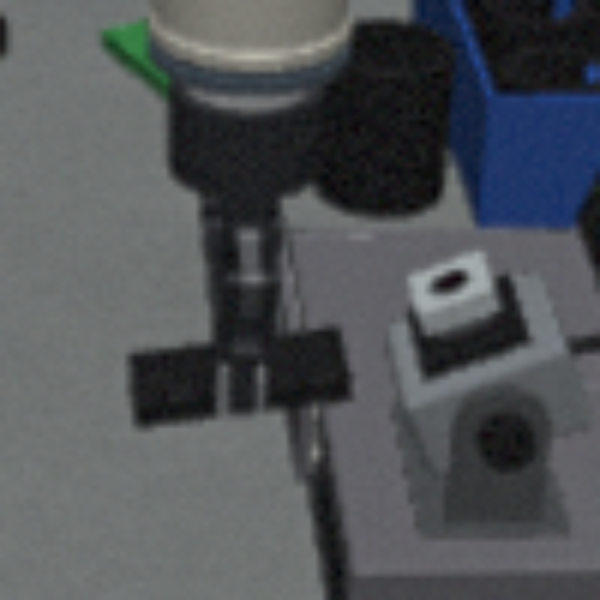

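The strip is pivoting, its right end now up at (316,206) and its left end down, at only about 7 N. I continue.

```bash
python3 -m jog '[0,0,-0.002,0,0,0,-0.004,0,0,0,-0.006,0,0,0,-0.008,0,0,0,-0.009,0,0,0,-0.009,0]'; cat > meas.py <<'E'
from ang import *
import sys
n=sys.argv[1]; yoff=-25; tag=sys.argv[2]
box=[int(x) for x in sys.argv[3].split(',')]
im,d=snap('side',tag); p=np.array(observe()['eef_pos']); L=toL(p); print('tcp L',L.round(1))
u0,v0,u1,v1=box; g=im[v0:v1,u0:u1].astype(int).max(2)
cv2.imwrite(f'pics/{tag}c.png',cv2.resize(im[v0-20:v1+20,u0-20:u1+20],None,fx=7,fy=7)[:,:,::-1])
yl=L[1]+yoff
# bottom edge: for each column the lowest dark pixel with subpixel threshold
pts_=[]
for u in range(u0,u1):
    col=im[:,u].astype(float).max(1)
    for v in range(v1,v0,-1):
        if col[v]<55<=col[v+1]:
            s=(55-col[v])/(col[v+1]-col[v]); pts_.append((u,v+s)); break
q=np.array([ray_ly('side',u,v,yl) for u,v in pts_])
k=np.ones(len(q),bool)
for _ in range(6):
    c=np.polynomial.polynomial.polyfit(q[k,0],q[k,2],1); r=q[:,2]-c[0]-c[1]*q[:,0]; k=abs(r)<max(1.2,2*np.median(abs(r)))
print('bottom edge angle',np.degrees(np.arctan(c[1])),'n',k.sum(),len(q),'x',q[k,0].min(),q[k,0].max(),'z at tcp x',c[0]+c[1]*L[0],'res',r[k].std())
E
python3 meas.py x s10 278,190,322,235
```

```text
clock: 16.57
eef_pos: [572.6, 12.1, 58.9]
tool_rot: [[0.0, -0.994, 0.111], [0.0, 0.111, 0.994], [-1.0, -0.0, 0.0]]
force: [-4.8, 2.5, 7.1]
grip_width: 49.0
tcp L [-149.2    3.2   58.9]
bottom edge angle 18.64194350362335 n 23 36 x -194.46378728540236 -96.21830478102734 z at tcp x 61.51401883268959 res 0.6779818492100069
```

View pics/s10c.png

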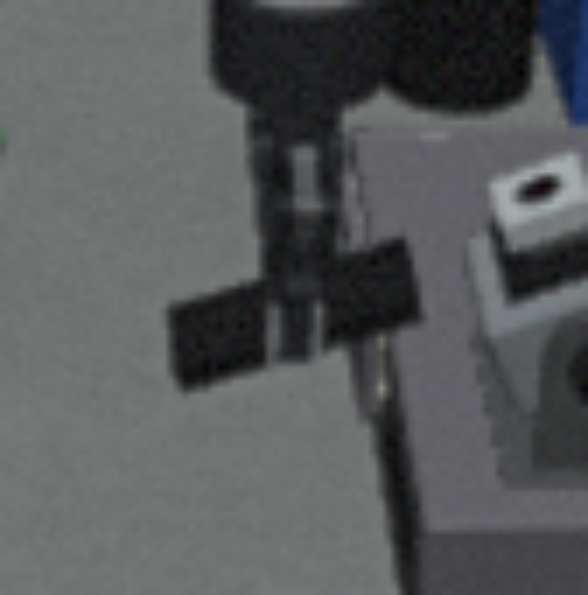

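The strip now slopes about 18.6°, against about 23° wanted. I press about 3.7 mm more.

```bash
python3 -m jog '[0,0,-0.002,0,0,0,-0.0037,0,0,0,-0.0037,0]'; python3 meas.py x s11 278,190,322,235; python3 -m jog '[0,0,0.003,0,0,0,0.02,0,0,0,0.04,0,0,0,0.06,0,0,0,0.06,0,0,0,0.06,0]';python3 meas.py x s12 278,170,322,215
```

```text
clock: 16.87
eef_pos: [572.8, 12.1, 55.2]
tool_rot: [[0.001, -0.994, 0.111], [0.0, 0.111, 0.994], [-1.0, -0.001, 0.0]]
force: [-4.7, 2.3, 6.5]
grip_width: 48.8
tcp L [-149.     3.2   55.3]
bottom edge angle 22.66542829722269 n 23 35 x -194.39327180048812 -96.29113219953123 z at tcp x 57.838435319530205 res 0.8719459615799702
clock: 17.42
eef_pos: [573.6, 11.8, 115.8]
tool_rot: [[0.003, -0.994, 0.111], [-0.0, 0.111, 0.994], [-1.0, -0.003, 0.0]]
force: [-0.6, -0.0, -1.5]
grip_width: 49.2
tcp L [-148.8    3.   114.8]
bottom edge angle 22.785899633841524 n 24 39 x -189.2988085503431 -93.74019625913556 z at tcp x 118.29506120089725 res 0.4753079363810142
```

View pics/s12c.png

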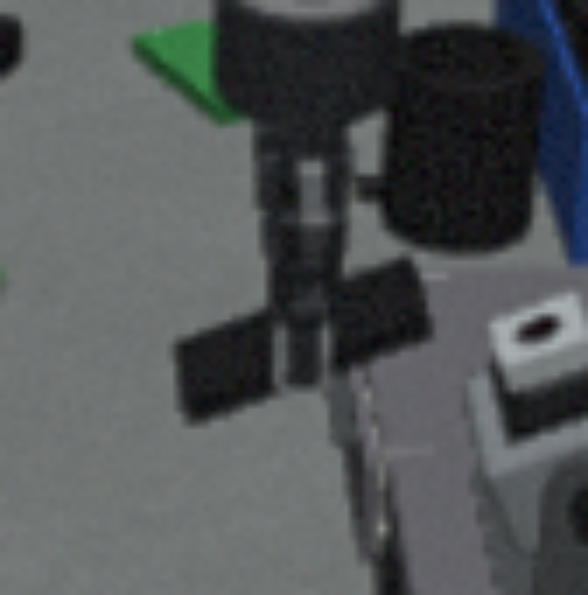

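```bash
python3 - <<'E'
from h import *
ims=[np.load(f'pics/{s}.npz')['im'][182:242,312:372].astype(float) for s in('side0','s2','s4','s7','s12','s5')]
a=np.mean(ims,0).astype('uint8'); np.save('pics/avg.npy',a)
cv2.imwrite('pics/avg.png',cv2.resize(a,None,fx=10,fy=10,interpolation=cv2.INTER_CUBIC)[:,:,::-1])
E
```

```text
(no output)
```

View pics/avg.png

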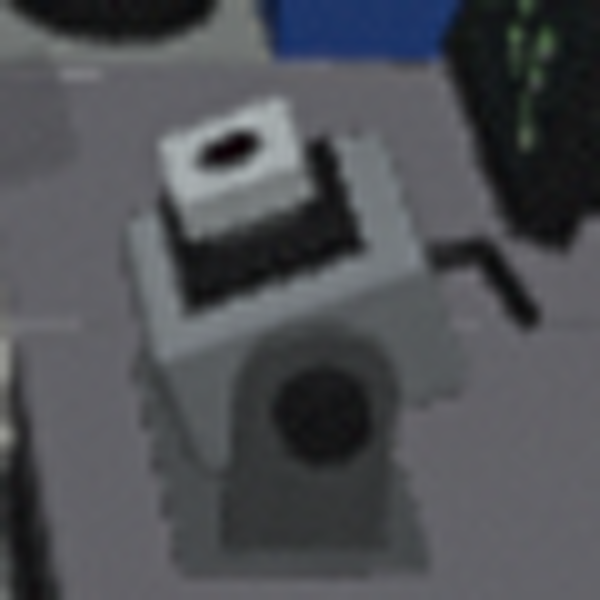

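In this averaged side crop, the head's near top edge runs (167,360)→(430,270), the bezel edge (185,310)→(365,248), and the plate's near face edge (188,208)→(308,175). I turn these into slopes.

```bash
python3 - <<'E'
from ang import *
f=lambda x,o:(x+.5)/10-.5+o
for nm,a,b,y in(('head',(167,360),(430,270),-120),('head38',(167,360),(430,270),-118),('bezel',(185,310),(365,248),-106),('plate',(188,208),(308,175),-98),('platebot',(192,240),(312,200),-98)):
    A_=ray_ly('side',f(a[0],312),f(a[1],182),y);B=ray_ly('side',f(b[0],312),f(b[1],182),y); e=B-A_
    m=(A_+B)/2; s=np.arctan2(e[2],e[0]); h=-np.sin(s)*(m[0]+40)+np.cos(s)*(m[2]-128)
    print(nm,A_.round(1),B.round(1),'len',np.linalg.norm(e).round(1),'slope',np.degrees(s).round(1),'h',h.round(1))
E
```

```text
head [ -78.9 -120.   134.9] [  -9.6 -120.   162.9] len 74.8 slope 22.0 h 21.0
head38 [ -78.6 -118.   133.6] [  -9.1 -118.   161.7] len 74.9 slope 22.0 h 19.7
bezel [ -72.6 -106.   142.2] [ -24.7 -106.   161.5] len 51.7 slope 22.0 h 25.4
plate [-72.6 -98.  170. ] [-40.6 -98.  180.1] len 33.6 slope 17.5 h 49.9
platebot [-70.8 -98.  159.8] [-38.8 -98.  172.2] len 34.3 slope 21.2 h 40.8
```

```bash
python3 - <<'E'
from ang import *
L=toL(np.array(observe()['eef_pos'])); print(L)
f=lambda x,o:(x+.5)/7-.5+o
C={k:ray_ly('side',f(a[0],258),f(a[1],150),L[1]-25) for k,a in dict(bl=(190,422),tl=(178,345),tr=(412,262),br=(432,330)).items()}
for k,v in C.items(): print(k,v.round(1))
e=C['br']-C['bl'];print('len',np.linalg.norm(e),np.degrees(np.arctan2(e[2],e[0])),'thick',np.linalg.norm(C['tl']-C['bl']),np.linalg.norm(C['tr']-C['br']))
e=C['tr']-C['tl'];print('len',np.linalg.norm(e),np.degrees(np.arctan2(e[2],e[0])))
m=(C['br']+C['bl'])/2; print('underside mid - tcp',m-L, 'body centre', sum(C.values())/4-L)
print('side window on plate plane', ray_ly('side',334.53,196.56,-80))
E
```

```text
[-148.76732047    2.99240297  114.82290919]
bl [-193.1  -22.   100.3]
tl [-198.6  -22.   138.1]
tr [-103.   -22.   176.4]
br [-93.  -22.  144.1]
len 109.25029298190842 23.62518106218195 thick 38.17666117802441 33.86025663461796
len 103.01238977107157 21.857496538882884
underside mid - tcp [  5.72733955 -25.           7.38267248] body centre [  1.83590545 -25.          24.91128123]
side window on plate plane [-59.20786556 -80.         177.74378318]
```

```bash
python3 -m jog '[0,0,0.03,0,0,0,0.07,0,0,0,0.105,0,0.03,-0.04,0.105,0,0.0627,-0.0905,0.105,0,0.0627,-0.0905,0.105,0,0.0627,-0.0905,0.105,0,0.0627,-0.0905,0.095,0,0.0627,-0.0905,0.084,0,0.0627,-0.0905,0.084,0,0.0627,-0.0905,0.084,0,0.0627,-0.0905,0.084,0]'; python3 meas.py x s13 290,150,350,200;  python3 -c "
from h import *
im,d=snap('top','t13');cv2.imwrite('pics/t13c.png',cv2.resize(im[95:220,225:355],None,fx=4,fy=4)[:,:,::-1])"
```

```text
clock: 18.47
eef_pos: [635.1, -77.9, 198.2]
tool_rot: [[-0.001, -0.994, 0.11], [0.0, 0.11, 0.994], [-1.0, 0.001, 0.0]]
force: [-0.5, 0.1, -0.8]
grip_width: 49.2
tcp L [-76.9 -79.4 198.6]
bottom edge angle 22.68684287928952 n 28 41 x -121.36598887801404 -27.278081435264113 z at tcp x 200.68184448564838 res 0.5239905021654488
```

View pics/s13c.png

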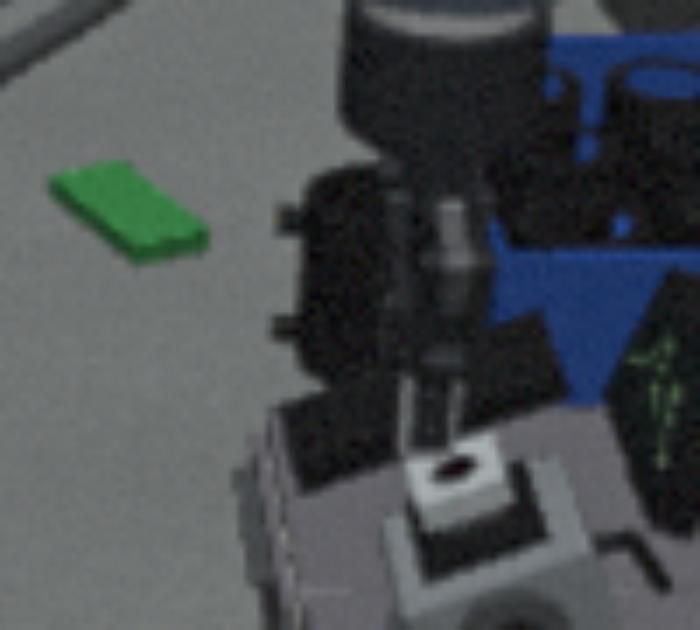

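View pics/t13c.png

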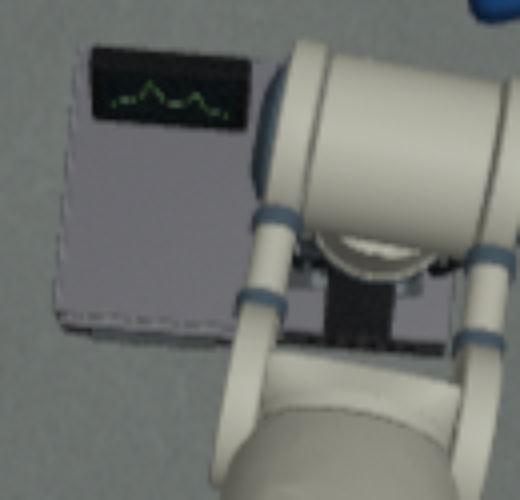

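Side view: the strip's lower edge is parallel to the bezel and plate edges (22.7° against 22–23°). Top view: the strip, centred at about u=315, lines up with the plate. Now I descend along the face normal.

```bash
python3 -m jog '[0.0025,-0.0003,-0.006,0,0.0049,-0.0005,-0.012,0,0.0072,-0.0008,-0.0175,0,0.0083,-0.0009,-0.0204,0,0.0083,-0.0009,-0.0204,0,0.0083,-0.0009,-0.0204,0]'; python3 meas.py x s14 290,150,350,200
```

```text
clock: 19.07
eef_pos: [643.7, -79.6, 177.7]
tool_rot: [[-0.001, -0.994, 0.111], [0.0, 0.111, 0.994], [-1.0, 0.001, 0.0]]
force: [-0.2, 0.2, -0.4]
grip_width: 49.4
tcp L [-68.3 -80.1 178. ]
bottom edge angle -29.03836306284812 n 29 41 x -135.220208806409 -27.901490507280954 z at tcp x 209.49804704398952 res 5.177056828183819
```

View pics/s14c.png

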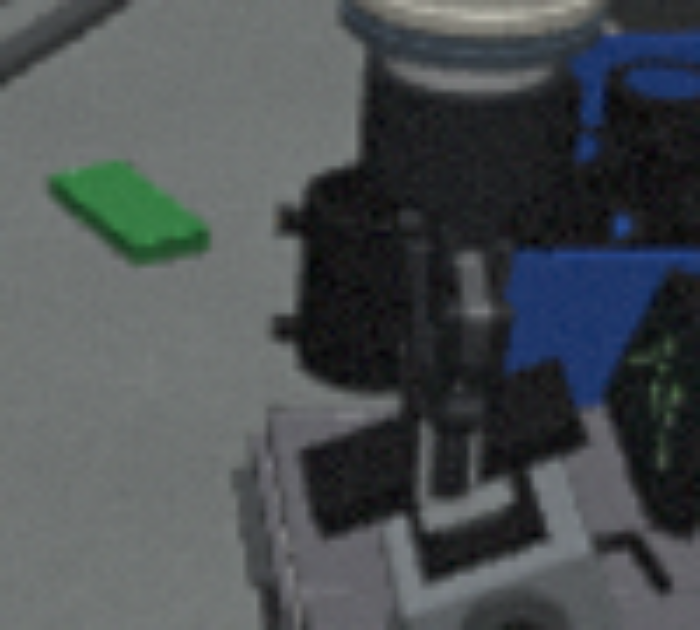

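The strip is just above the plate, whose near corner shows at (335,203), and there is no contact yet. I creep on along the normal.

```bash
python3 -m jog '[0.0004,0,-0.001,0,0.0008,-0.0001,-0.002,0,0.0012,-0.0001,-0.003,0,0.0012,-0.0001,-0.003,0]'; python3 -m jog '[0.0004,0,-0.001,0,0.0008,-0.0001,-0.002,0,0.0008,-0.0001,-0.002,0]'
```

```text
clock: 19.45
eef_pos: [644.9, -79.7, 174.9]
tool_rot: [[-0.0, -0.994, 0.111], [-0.0, 0.111, 0.994], [-1.0, 0.0, -0.0]]
force: [-0.2, 0.1, -0.7]
grip_width: 49.3
clock: 19.7
eef_pos: [645.9, -79.8, 173.1]
tool_rot: [[0.0, -0.994, 0.111], [0.0, 0.111, 0.994], [-1.0, -0.0, 0.0]]
force: [-1.0, 0.4, 1.7]
grip_width: 49.4
```

```bash
python3 -m jog '[0.0004,0,-0.001,0,0.0004,0,-0.001,0,0.0004,0,-0.001,0]'; python3 -m jog '[0.0004,0,-0.001,0,0.0004,0,-0.001,0,0.0004,0,-0.001,0]';  python3 meas.py x s15 290,150,350,200
```

```text
clock: 19.95
eef_pos: [646.2, -79.8, 172.1]
tool_rot: [[0.0, -0.994, 0.111], [-0.0, 0.111, 0.994], [-1.0, -0.0, -0.0]]
force: [-1.4, 0.5, 3.5]
grip_width: 49.1
clock: 20.2
eef_pos: [646.7, -79.8, 171.1]
tool_rot: [[0.0, -0.994, 0.111], [-0.0, 0.111, 0.994], [-1.0, -0.0, -0.0]]
force: [-0.2, -0.1, 2.4]
grip_width: 49.3
tcp L [-65.4 -80.  171.1]
bottom edge angle -27.587923603742404 n 29 40 x -135.1910679276064 -24.64126027414963 z at tcp x 209.79403055867385 res 4.299722992007639
```

View pics/s15c.png

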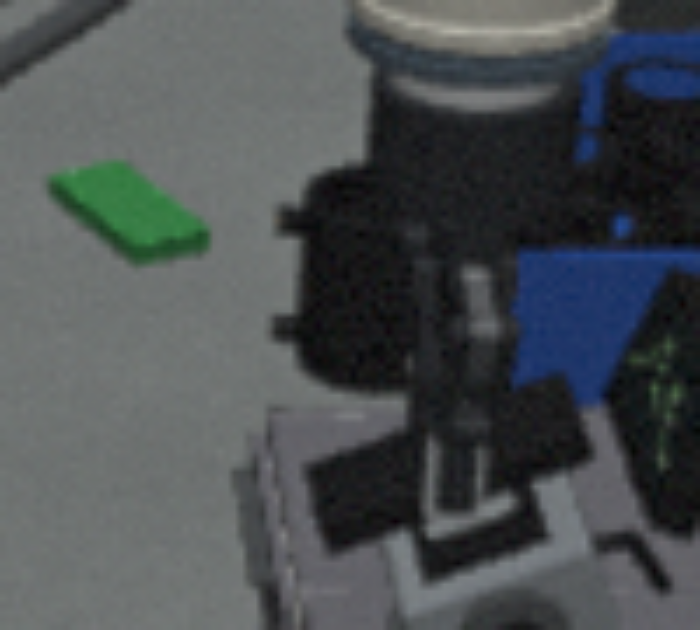

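```bash
python3 -m jog '[0.0004,0,-0.001,0,0.0004,0,-0.001,0,0.0004,0,-0.001,0]'; cat > chk.py <<'E'
from ang import *
import sys
tag=sys.argv[1]
a=[snap('side',tag)[0].astype(float) for _ in range(3)]; im=np.mean(a,0); cv2.imwrite(f'pics/{tag}z.png',cv2.resize(im[182:242,302:372].astype('uint8'),None,fx=10,fy=10,interpolation=2)[:,:,::-1])
L=toL(np.array(observe()['eef_pos'])); P=[]
for (a0,a1) in((319,325),(349,353)):
    for u in range(a0,a1+1):
        col=im[:,u].max(1); 
        s=np.where(col[190:235]<45)[0]
        # lowest dark run starting near predicted strip: take first run start then its end
        v=190+s[0] if a0<330 else 200
        while col[v+1]<62: v+=1
        P.append((u,v+(62-col[v])/(col[v+1]-col[v])))
print(np.round(P,1).tolist())
q=np.array([ray_ly('side',u,v,L[1]-25) for u,v in P]); c=np.polyfit(q[:,0],q[:,2],1); print('L',L.round(1),'slope',np.degrees(np.arctan(c[0])),'res',np.std(q[:,2]-np.polyval(c,q[:,0])),'force',observe()['force'])
E
python3 chk.py s16
```

```text
clock: 20.5
eef_pos: [647.0, -79.9, 170.1]
tool_rot: [[0.0, -0.994, 0.111], [-0.0, 0.111, 0.994], [-1.0, -0.0, -0.0]]
force: [-0.4, -0.2, 4.0]
grip_width: 49.1
[[319.0, 208.4], [320.0, 208.1], [321.0, 207.7], [322.0, 207.2], [323.0, 206.8], [324.0, 207.0], [325.0, 206.0], [349.0, 232.7], [350.0, 214.3], [351.0, 185.0], [352.0, 206.9], [353.0, 217.0]]
L [-65.  -80.  170.1] slope -12.066591441713369 res 32.00183873498838 force [ 0.24100893 -0.83421284  3.81752842]
```

View pics/s16z.png

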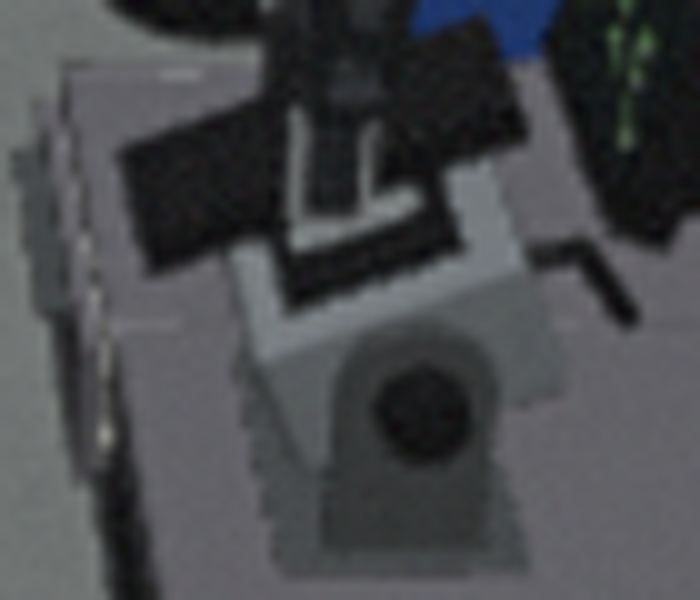

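The head's corners at (268,360) and (527,270) in this crop have not moved from before (168+100,360; 430+100,270). The visible plate band under the strip has an even thickness. Next I check the strip's slope from its lower corners, about (150,273) and (527,138).

```bash
python3 - <<'E'
from ang import *
D=cv2.imread('pics/s16z.png').max(2).astype(float)
f=lambda x,o:(x+.5)/10-.5+o
def low(x,y0):  # first bright below y0
    c=D[y0:,x]; i=np.argmax(c>68); return y0+i
P=[(x,low(x,200 if x<300 else 100)) for x in list(range(160,226,5))+list(range(470,520,5))]
print(P)
q=np.array([ray_ly('side',f(x,302),f(y,182),-105) for x,y in P]); 
for nm,k in(('all',slice(None)),('L',slice(0,14))):
    c=np.polyfit(q[k,0],q[k,2],1); print(nm,np.degrees(np.arctan(c[0])),np.std(q[k,2]-np.polyval(c,q[k,0])))
b=ray_ly('side',f(150,302),f(273,182),-105);e=ray_ly('side',f(527,302),f(138,182),-105);print(b,e,np.linalg.norm(e-b),np.degrees(np.arctan2((e-b)[2],(e-b)[0])),'mid',(b+e)/2)
# plate bottom near edge, and slope of head edge now
for A_,B,y in(((290,250),(418,205),-98),((268,360),(527,270),-120),((290,308),(463,248),-106)):
    a=ray_ly('side',f(A_[0],302),f(A_[1],182),y);b=ray_ly('side',f(B[0],302),f(B[1],182),y);print('slope',np.degrees(np.arctan2((b-a)[2],(b-a)[0])))
E
```

```text
[(160, np.int64(276)), (165, np.int64(274)), (170, np.int64(273)), (175, np.int64(271)), (180, np.int64(269)), (185, np.int64(267)), (190, np.int64(266)), (195, np.int64(263)), (200, np.int64(260)), (205, np.int64(258)), (210, np.int64(256)), (215, np.int64(255)), (220, np.int64(257)), (225, np.int64(257)), (470, np.int64(162)), (475, np.int64(161)), (480, np.int64(157)), (485, np.int64(155)), (490, np.int64(155)), (495, np.int64(154)), (500, np.int64(153)), (505, np.int64(151)), (510, np.int64(149)), (515, np.int64(147))]
all 23.1295150934893 0.4926820714966974
L 21.696791932259146 0.5320520877720009
[-110.31968989 -105.          153.95355282] [ -10.86181037 -105.          195.39976484] 107.74812428907627 22.622529727440124 mid [ -60.59075013 -105.          174.67665883]
slope 22.300138436809725
slope 22.32325711339295
slope 22.164283234978868
```

```bash
for i in 1 2 3; do python3 -m jog '[0,0,0,0,0,0,0,0,0,0,0,0]' | grep -v tool; done; python3 - <<'E'
from h import *
for n in('side','top'): snap(n,n+'F')
E
```

```text
clock: 20.9
eef_pos: [647.0, -79.8, 170.1]
force: [0.7, -0.8, 4.5]
grip_width: 49.1
clock: 21.15
eef_pos: [647.0, -79.8, 170.1]
force: [0.3, -1.8, 4.3]
grip_width: 49.4
clock: 21.4
eef_pos: [647.0, -79.7, 170.1]
force: [-0.5, -0.9, 3.8]
grip_width: 49.1
```

View pics/sideF.png

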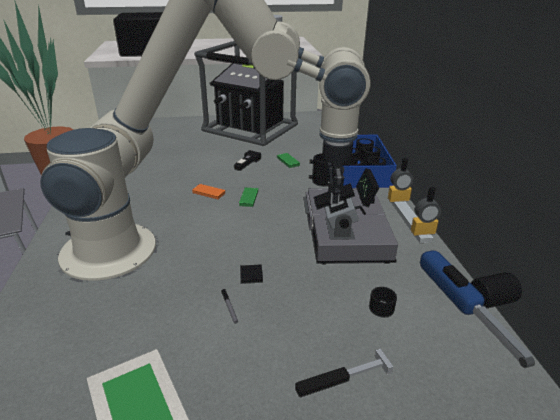

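View pics/topF.png

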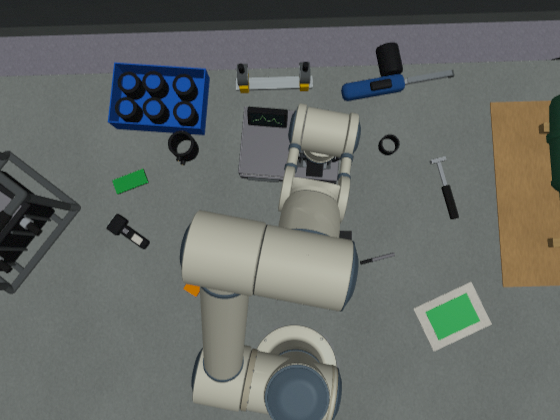

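The other things stand where they were, and the arm is steady at about 4 N. One last check: the lip's position in the clear top picture t7, which should be x = -128 when shut.

```bash
python3 - <<'E'
from geo import *
D=np.load('pics/t7.npz'); im=D['im']; L=toL(pts('top',D['d']))
m=(L[...,1]>35)&(L[...,1]<120)&(L[...,0]<-100)&(L[...,0]>-200)&(L[...,2]>40); print(np.percentile(L[m][:,0],[1,5,50]))
a=im[165:190,235:300]; cv2.imwrite('pics/lip.png',cv2.resize(a,None,fx=12,fy=12,interpolation=2)[:,:,::-1])
for x in(-110,-120,-128,-135): print(x,np.round(proj('top',toW([x,78,60])),1))
E
```

```text
[-126.41532013 -125.35206098 -113.87653901]
-110 [263.1 176.2]
-120 [262.8 179.3]
-128 [262.6 181.7]
-135 [262.4 183.8]
```

View pics/lip.png

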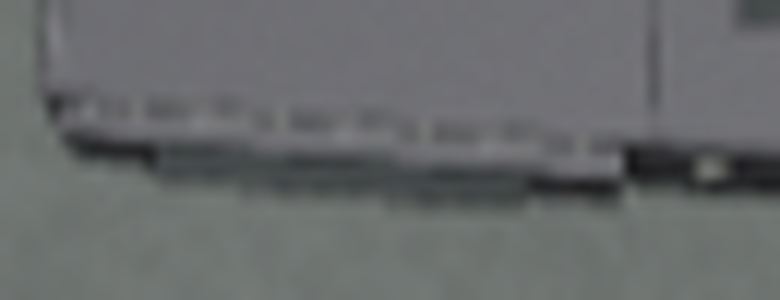

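The lip's outer edge is at about v=181.5 (x ≈ -127), so the drawer is shut. I hand the job in.

```bash
python3 -c "
from workcell import finish_job
print(finish_job())"
```

```text
the job is handed in; nothing more can be done
None
```

The job is handed in, at about 21.5 s on the clock. The reference puck is in the drawer, white face up, and the drawer is shut. The strip is gripped and held flush and pressed on the contact plate.

- **Reference and drawer:** The puck was seen standing on the drawer floor before I pushed the drawer to its stop, reaching about 18 N. In the top view taken after backing off, the lip edge is at x ≈ -127 mm, where -128 means shut.
- **Strip:** I had to regrip once because the first grasp was too high. The moves cannot tilt the tool, so I pivoted the strip in a light 20 N grip by pressing its far end on the front edge of the analyser's roof, at up to about 7 N. I then lowered it along the plate's normal.
- **Slope:** The strip's slope measured 22.6–23.1°. The head's edges gave 22.2–22.3°, and earlier depth fits of the head gave 23.2–23.5°. The two methods disagree by about 1°, so I cannot confirm the match closer than that.
- **Contact:** The middle of the strip is within about 2 mm of the window along the slope. The force held steady at about 4 N, so the plate is in by roughly 3.5 mm. The head's corners had not moved.
- **Bystanders:** Those visible in the last pictures are where they were. In the top view the arm hides the orange bar, one green bar and the square, but all three show in the side view.

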